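# Gauge a sample vial in the tapered slot

### The arm

A 6-joint arm with a two-finger parallel gripper is mounted at the origin on the work surface. World frame = base frame: x ahead of the robot, y to its left, z up, the work surface at z = 0. Lengths are in m, angles in rad, forces in N, time in s.
With the tool pointing down it reaches from about 0.35 to 0.975 m from the base axis. Payload 17.4 kg.
Tool frame: the origin (TCP) lies on the centre line of the jaws, within the pads' length; the fingertips stand 11 mm ahead of it and the grasp point (between the pads) lies 8 mm behind it; z points along the fingers, y is the direction in which the jaws open and shut (so a half turn about z gives the same grasp; the last joint's range is limited). The gripper opens to 85 mm and grips with 20 to 120 N. Pads are 22 mm wide; open, the fingers measure 114 mm over their backs; the gripper's body (76 mm by 85 mm) begins 54 mm behind the grasp point. The pads swing forward as they close: fully open they stand 13 mm farther back than shut.
Start: joints at [-1.285, 0.116, 1.442, -0, 1.584, -0.038], TCP at [0.215, -0.64, 0.242] pointing down, gripper open.
Joint ranges: [-2.83, 2.83], [-0.83, 2.19], [0.07, 2.5], [-1.14, 4.28], [0.01, 3], [-2.97, 2.97]. Speed limits (rad/s): [1.89, 1.89, 2.22, 3.14, 3.14, 3.14].

### API

Orientations are given as a rotation vector (axis times angle).
In Python, from workcell import manip gives the robot as it stands.
- The arm moves only by the tool jog_arm, never from a script. Its argument "motion" is one flat list of numbers, 7 for each row, row after row: the shift along the tool's x, y, z scaled (see below), then the turn, a rotation vector about the tool's x, y, z scaled (see below), then the closure, from -1 (fully open) to 1 (shut). In form: [dx, dy, dz, rx, ry, rz, fingers, dx, dy, dz, rx, ry, rz, fingers, ...]. A call has 1 to 10 rows; each row shifts and turns the commanded pose from where the row before left it, along the tool's axes as they then stand; what a row does not reach is not made up. The controller multiplies each number of a shift by 750 mm and each number of a turn by pi/4 rad. A row lasts 1/10 s, in which the tool goes at most 50 mm and 8.59 degrees, less where a joint would pass 70% of its speed; a pose out of reach is approached as far as the arm can. A call with a number of a shift or a turn outside -1 to 1 is refused whole. A call with a gripper value outside its range is refused whole. The fingers move at their own pace and stop on an object; "newtons" is the grip in N (left out, the last holds). Time passes only in rows, so rows that do not move let the fingers close. It gives the time, the measured TCP pose, the force and the opening at its end, in the units of the state.
- manip.state(): the state, without advancing time (a new reading comes with each control period).
- manip.snapshot(name): name is "scene" or "side" or "wrist"; returns (picture, depth): 420x560x3 uint8, red, green, blue; 420x560 float32, m along the optical axis (not along the pixel's ray), 0 where there is no reading.
- manip.camera_model(name): a dict with "fx", "fy", "cx", "cy" (pixels), "view" (4x4, takes a point from world to camera coordinates); the wrist camera has in their place "mount" (4x4, takes a point from camera to tool coordinates, whose origin is the TCP and whose axes are the flange's). Camera axes: x right, y up, looking along -z (the intrinsics and any distortion apply to the point x, -y, -z); pixel columns grow to the right and rows downward; lengths in m; the calibration is good to about 2 mm. A picture is of the moment at which its call begins: read the wrist's pose just before it. camera_model takes no time and is no camera call.
- manip.close_job(): hands the job in, once; it reports no verdict.
The state is a dict: "time": time; "q": joint angles; "joint_velocities": joint speeds; "joint_torque": joint torques, N m; "tool_pos": TCP position; "tool_rot": TCP orientation; "ft_force": force on the tool from outside, world axes, zero at the start; "torque": the same for the moment, N m; "gripper_width": opening from 0.0 (shut) to 1.0 (fully open).
Only numpy, scipy, OpenCV 4.12 (cv2) and the standard library are available. Lean on these libraries where they do the work, as an engineer would, in place of code of your own. Each camera call takes 0.05 s, during which the arm holds its last target. There are 200 camera calls.

### The job

Take the amber vial with the white cap, stand it on the gauge plate at the wide end of the blue tapered slot and slide it upright along the slot, down on the plate, until it wedges between the walls; leave it standing there. Then take the reading: slide the red pointer along its rail until it is level with the middle of the vial. Leave the clear vial with the blue cap where it stands.

Things in the scene. Friction and masses are not known exactly. Their poses are not given: they have to be found in the camera images.
- vial_amber: amber glass vial with a white screw cap and a paper label: an upright cylinder 28 mm in diameter over its whole height of 70 mm (the cap is the top 22 mm), about 50 g, standing on the bench. Origin: centre of its underside; z up its axis.
- vial_clear: bystander: clear glass vial with a blue cap, an upright cylinder 22 mm in diameter, 70 mm high, standing on the bench; not to be disturbed. Origin: centre of its underside.
- gauge: fixed slot gauge. Origin: at bench level under the centre of the slot's mouth; +y runs along the slot to its narrow end, z up. Aluminium floor plate, top at z 6 mm, x -55 to 95, y -70 to 180 (open before the mouth). Two blue walls 12 mm thick, tops at z 26: gap 44 mm at y 0, narrowing evenly to 16 at y 160, centred on x 0; closed behind. Pointer rail along y at x 70, 24 wide, top at z 12.
- pointer (a point): red pointer block on the gauge's rail, 22 mm across the rail, 16 mm along it, from z 13 to 46 mm above the bench, with a thin needle from its middle towards the slot. This point: centre of its top, at gauge x 70 mm; axes as the gauge's. Slides along gauge y from -10 to 155 mm with about 2 N of friction and stays where left; it starts near the wide end.
Not all that is in view belongs to the job. What is meant by the vial_amber is not green or purple, and is the larger of those in its own colour.

How it is judged:
By the outcome, as a careful person would: the job done as asked, in the order asked, and still so for the second after the job is handed in, with the robot touching nothing.
It also fails if it takes over 53 s, if anything falls off the work surface, if the arm or the gripper's body presses on something with over 40 N, if the wrist force passes 120 N, or if a joint passes its speed limit or range.

## Working session

There is one attempt and no reset: what is moved stays moved. The work goes in short steps, Python scripts to look and compute and a tool call to move; the robot and the scene stay as the last step left them, time stands still between calls to the robot, and variables do not carry over. Pictures are saved under pics/ and viewed, about 8 in all and at most 12, crops included, and the job is handed in when it is done.

Besides the shell and the picture viewer there is one more tool, called after "Call:" as name(argument=value, ...) on one line, values as JSON. jog_arm: Moves the arm, as the interface text tells. Its arguments: {"type":"object","properties":{"motion":{"type":"array","items":{"type":"number"}},"newtons":{"type":"number"}},"required":["motion"]}

```bash
mkdir -p pics; cat > h.py <<'E'
import numpy as np, cv2
from workcell import manip
def snap(n,tag):
    p,d=manip.snapshot(n); np.savez(f'pics/{tag}.npz',p=p,d=d); cv2.imwrite(f'pics/{tag}.png',p[:,:,::-1]); return p,d
def cloud(n,d,st=None):
    m=manip.camera_model(n); v,u=np.mgrid[:d.shape[0],:d.shape[1]]
    c=np.stack([(u-m['cx'])/m['fx']*d,-(v-m['cy'])/m['fy']*d,-d,np.ones_like(d)],-1)
    return (c@np.linalg.inv(m['view']).T)[...,:3]
E
python3 - <<'E'
from h import *
a,_=snap('scene','s0'); b,_=snap('side','d0')
m=manip.camera_model('scene'); print({k:v for k,v in m.items()})
print(manip.camera_model('side')); print(manip.camera_model('wrist')); print(manip.state())
E
```

```text
{'fx': 413.2154306594342, 'fy': 413.2154306594342, 'cx': 277.6850084252253, 'cy': 211.57807654552363, 'view': array([[-0.75241388,  0.65861957,  0.00967538,  0.48025086],
       [-0.54652088, -0.63241571,  0.54896749,  0.20253844],
       [ 0.3676796 ,  0.40776296,  0.8357877 , -0.85890474],
       [ 0.        ,  0.        ,  0.        ,  1.        ]])}
{'fx': 405.2526138691523, 'fy': 405.2526138691523, 'cx': 273.79645830565056, 'cy': 208.80440482486588, 'view': array([[ 0.80035568, -0.59930898, -0.01610972, -0.48316271],
       [ 0.39307631,  0.50427101,  0.76889646, -0.22557416],
       [-0.45268289, -0.621723  ,  0.63917033, -0.52043212],
       [ 0.        ,  0.        ,  0.        ,  1.        ]])}
{'fx': 340.17188337523794, 'fy': 340.17188337523794, 'cx': 275.5060206948596, 'cy': 209.96137138025463, 'mount': array([[ 5.55726736e-04,  9.59054651e-01,  2.83220529e-01,
         7.29361785e-02],
       [ 9.99999203e-01, -8.54076634e-04,  9.29946271e-04,
        -7.47429750e-05],
       [ 1.13376133e-03,  2.83219786e-01, -9.59054361e-01,
        -1.30673966e-01],
       [ 0.00000000e+00,  0.00000000e+00,  0.00000000e+00,
         1.00000000e+00]])}
{'time': 0.1, 'q': array([-1.28479970e+00,  1.16424282e-01,  1.44221360e+00, -1.79321626e-05,
        1.58403616e+00, -3.78243150e-02]), 'joint_velocities': array([-6.57377531e-05, -1.06062717e-03, -2.03246774e-03,  1.71483421e-03,
        5.72798256e-04,  1.74851159e-04]), 'joint_torque': array([ 2.04533018e-03, -7.33664131e+01, -6.33787823e+01,  9.61251976e-05,
        5.32473103e-03, -3.33016260e-05]), 'tool_pos': array([ 0.21470052, -0.63975825,  0.24163586]), 'tool_rot': array([-3.09944730e+00, -5.06264273e-01,  2.38105311e-04]), 'ft_force': array([ 0.90597717, -0.32672787,  0.11632782]), 'torque': array([-0.03149799, -0.01195925, -0.01625858]), 'gripper_width': 0.9989849743801431}
```

View pics/s0.png

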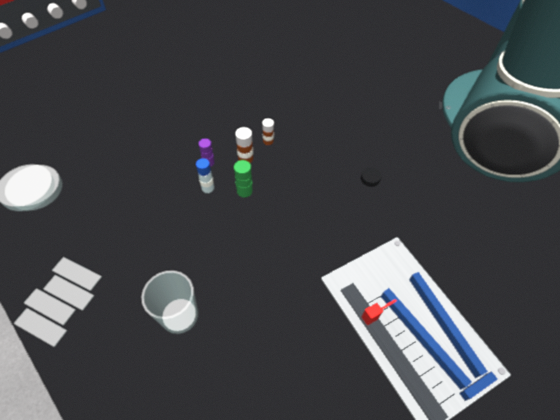

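View pics/d0.png

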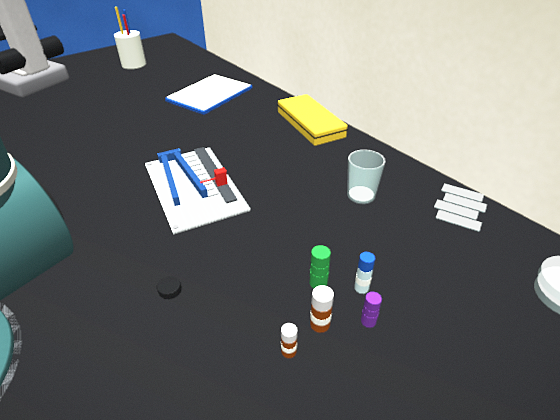

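Candidates: the amber vials are scene (244,145), side (321,309), large, and scene (268,132), side (289,340), small. Green is at (243,178), purple (206,150), and the clear one with the blue cap (205,175). The larger amber at (244,145) fits. Next I'll confirm it in a crop and measure.

```bash
python3 - <<'E'
from h import *
for n,t in (('scene','s0'),('side','d0')):
    z=np.load(f'pics/{t}.npz'); p,d=z['p'],z['d']; P=cloud(n,d)
    hsv=cv2.cvtColor(p,cv2.COLOR_RGB2HSV).astype(int); H,S,V=hsv[...,0],hsv[...,1],hsv[...,2]
    ok=(d>0)
    X,Y,Z=P[...,0],P[...,1],P[...,2]
    print(n,'bench z',np.median(Z[ok&(V<40)&(np.abs(Z)<.02)]))
    # all objects: heightmap blobs
    m=(ok&(Z>.015)&(Z<.13)).astype(np.uint8)
    k,l,s,c=cv2.connectedComponentsWithStats(m)
    for i in range(1,k):
        if s[i,4]<60: continue
        q=P[l==i]; top=q[q[:,2]>np.percentile(q[:,2],97)-.006]
        r=cv2.minEnclosingCircle((top[:,:2]*1000).astype(np.float32))
        print(c[i].round(),s[i,4],'zmax',np.percentile(q[:,2],97).round(4),'topcircle',np.round(r[0],1),round(r[1],1),'allmean',q.mean(0).round(3))
    red=ok&((H<6)|(H>174))&(S>180)&(V>100)&(Z>.03)&(Z<.06)&(np.hypot(X,Y)<1)
    q=P[red]; print('red',len(q),np.percentile(q,[2,50,98],axis=0).round(4))
    top=q[q[:,2]>np.percentile(q[:,2],95)-.006]; print('redtop',cv2.minAreaRect((top[:,:2]*1000).astype(np.float32)))
    bl=ok&(H>100)&(H<125)&(S>150)&(V>60)&(Z>.018)&(Z<.032)
    k,l,s,c=cv2.connectedComponentsWithStats(bl.astype(np.uint8))
    for i in range(1,k):
        if s[i,4]>60: print('blue',c[i].round(),s[i,4],[np.round(v,1) for v in cv2.minAreaRect((P[l==i][:,:2]*1000).astype(np.float32))])
    pl=ok&(V>150)&(S<40)&(Z>.001)&(Z<.012)
    k,l,s,c=cv2.connectedComponentsWithStats(cv2.morphologyEx(pl.astype(np.uint8),cv2.MORPH_OPEN,np.ones((3,3)))); 
    for i in range(1,k):
        if s[i,4]>1500: print('plate',c[i].round(),s[i,4],[np.round(v,1) for v in cv2.minAreaRect((P[l==i][:,:2]*1000).astype(np.float32))])
p=np.load('pics/s0.npz')['p']; q=np.load('pics/d0.npz')['p']
a=cv2.resize(p[105:205,180:290],None,fx=4,fy=4); b=cv2.resize(q[240:360,270:390],(400,400))
cv2.imwrite('pics/crop1.png',np.hstack([a[:400,:400],b])[:,:,::-1])
E
```

```text
scene bench z 0.007426938316036136
[38. 16.] 2761 zmax 0.0941 topcircle [ 642.2 -875.2] 29.4 allmean [ 0.605 -0.871  0.051]
[466.  91.] 93 zmax 0.0176 topcircle [ 23.2 -92.3] 46.9 allmean [ 0.029 -0.093  0.016]
[267. 129.] 201 zmax 0.0529 topcircle [ 430.2 -268.1] 10.1 allmean [ 0.433 -0.264  0.039]
[497. 160.] 2652 zmax 0.1287 topcircle [232.1  66.4] 83.8 allmean [0.24  0.07  0.101]
[243. 160.] 946 zmax 0.072 topcircle [ 515.8 -232.5] 52.1 allmean [ 0.52  -0.226  0.052]
[205. 163.] 601 zmax 0.0713 topcircle [ 585.7 -251.9] 11.5 allmean [ 0.573 -0.267  0.048]
[ 26. 187.] 2045 zmax 0.0308 topcircle [ 829.7 -446.3] 47.2 allmean [ 0.828 -0.44   0.028]
[169. 299.] 2146 zmax 0.086 topcircle [756.3 -88. ] 34.2 allmean [ 0.756 -0.093  0.058]
[436. 336.] 3481 zmax 0.0456 topcircle [550.1 101.9] 12.5 allmean [0.503 0.181 0.026]
red 202 [[0.5199 0.0947 0.0308]
 [0.5537 0.1031 0.0454]
 [0.5612 0.1102 0.0477]]
redtop ((550.6842651367188, 102.4071044921875), (14.790497779846191, 20.97844123840332), 77.48198699951172)
blue [449. 325.] 1077 [array([473.7, 178.3]), array([156.8,  12.5]), np.float64(
[... 1370 characters left out ...]
 0.0171 topcircle [345.5 -74.7] 17.4 allmean [ 0.344 -0.075  0.016]
[321. 305.] 789 zmax 0.0725 topcircle [ 489. -262.] 14.3 allmean [ 0.484 -0.266  0.053]
[371. 306.] 445 zmax 0.0563 topcircle [ 547.1 -300.6] 11.0 allmean [ 0.543 -0.303  0.042]
[288. 337.] 423 zmax 0.0538 topcircle [ 427.2 -268.5] 10.4 allmean [ 0.424 -0.272  0.041]
red 121 [[0.5238 0.0928 0.0302]
 [0.5441 0.0966 0.0421]
 [0.556  0.1079 0.0485]]
redtop ((546.4126586914062, 102.01631164550781), (16.850807189941406, 20.929527282714844), 77.15420532226562)
blue [179. 171.] 664 [array([492.4, 180.7]), array([175.4,  64.8]), np.float64(78.1)]
plate [192. 199.] 3441 [array([507.1, 149.4]), array([261.6, 153.2]), np.float64(78.3)]
```

View pics/crop1.png

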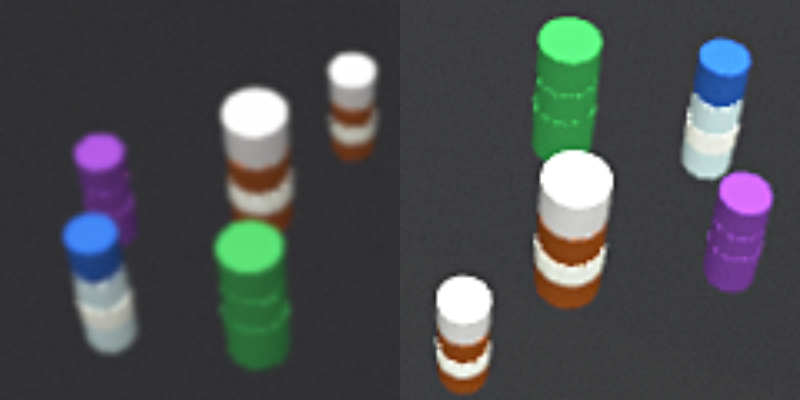

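The crop confirms it: the tall white-capped amber vial (left panel ~(255,160), right panel ~(572,230)) is the larger of the two ambers. The small one stands beside it. First I'll square the tool to the gauge axes (tool x = gauge x, tool y = -gauge y) and part-close the jaws.

Call:
jog_arm(motion=[0,0,0,0,0,0.17,-0.1,0,0,0,0,0,0.17,-0.1,0,0,0,0,0,0.17,-0.1,0,0,0,0,0,0.17,-0.1], newtons=40)

```text
time: 0.5
tool_pos: [0.2147, -0.6398, 0.2418]
tool_rot: [-3.123, 0.338, 0.0]
ft_force: [0.7, -0.6, -0.0]
gripper_width: 0.551
```

```bash
cat >> h.py <<'E'
from scipy.spatial.transform import Rotation as R
def to(target):  # tool-frame shift in units to world target
    s=manip.state(); Rm=R.from_rotvec(s['tool_rot']); d=np.array(target)-s['tool_pos']
    t=Rm.inv().apply(d); ax=Rm.as_matrix()
    print('t',round(s['time'],2),'pos',s['tool_pos'].round(4),'x-ang',np.degrees(np.arctan2(ax[1,0],ax[0,0])).round(2),'zdir',ax[:,2].round(4),'w',round(85*s['gripper_width'],1),'F',s['ft_force'].round(1))
    print(' shift mm',(t*1000).round(1),'units',(t/.75).round(4),'rows>=',np.ceil(np.linalg.norm(t)/.05))
def wcloud(d,s):
    m=manip.camera_model('wrist'); v,u=np.mgrid[:d.shape[0],:d.shape[1]]
    c=np.stack([(u-m['cx'])/m['fx']*d,-(v-m['cy'])/m['fy']*d,-d,np.ones_like(d)],-1)@m['mount'].T
    return R.from_rotvec(s['tool_rot']).apply(c[...,:3].reshape(-1,3)).reshape(d.shape+(3,))+s['tool_pos']
E
python3 - <<'E'
from h import *
z=np.load('pics/s0.npz'); P=cloud('scene',z['d'])[118:150,230:258].reshape(-1,3)
t=P[P[:,2]>.064]; print(cv2.minEnclosingCircle((t[:,:2]*1000).astype(np.float32)))
to([.49,-.262,.20])
E
```

```text
((636.5799560546875, -56.425628662109375), 265.6996765136719)
t 0.5 pos [ 0.2147 -0.6398  0.2418] x-ang -12.36 zdir [-2.e-04  7.e-04 -1.e+00] w 46.8 F [ 0.7 -0.6 -0. ]
 shift mm [ 188. -428.   42.] units [ 0.2507 -0.5706  0.0561] rows>= 10.0
```

Call:
jog_arm(motion=[0.0228,-0.0519,0.005,0,0,0,-0.1,0.0228,-0.0519,0.005,0,0,0,-0.1,0.0228,-0.0519,0.005,0,0,0,-0.1,0.0228,-0.0519,0.005,0,0,0,-0.1,0.0228,-0.0519,0.005,0,0,0,-0.1,0.0228,-0.0519,0.005,0,0,0,-0.1,0.0228,-0.0519,0.005,0,0,0,-0.1,0.0228,-0.0519,0.005,0,0,0,-0.1,0.0228,-0.0519,0.005,0,0,0,-0.1,0.0228,-0.0519,0.005,0,0,0,-0.1])

```text
time: 1.5
tool_pos: [0.4639, -0.2933, 0.2045]
tool_rot: [-3.124, 0.33, 0.0]
ft_force: [-0.4, -0.9, -0.2]
gripper_width: 0.553
```

Call:
jog_arm(motion=[0.0228,-0.0519,0.005,0,0,0,-0.1,0,0,0,0,0,0,-0.1,0,0,0,0,0,0,-0.1])

```text
time: 1.8
tool_pos: [0.4883, -0.2598, 0.2007]
tool_rot: [-3.124, 0.327, 0.001]
ft_force: [0.8, -0.0, -0.0]
gripper_width: 0.551
```

```bash
python3 - <<'E'
from h import *
s=manip.state(); p,d=snap('wrist','w1'); P=wcloud(d,s)
m=((d>0)&(P[...,2]>.04)&(P[...,2]<.1)).astype(np.uint8)
k,l,st,c=cv2.connectedComponentsWithStats(m)
for i in range(1,k):
    if st[i,4]<100: continue
    q=P[l==i]; t=q[q[:,2]>np.percentile(q[:,2],90)-.005]
    print(c[i].round(),st[i,4],np.percentile(q[:,2],90).round(4),[np.round(v,1) for v in cv2.minEnclosingCircle((t[:,:2]*1000).astype(np.float32))],np.median(p[l==i],axis=0))
to([.49,-.262,.20])
E
```

```text
[238.  79.] 812 0.0698 [array([ 586.1, -251.4]), np.float64(10.9)] [213. 255. 255.]
[309. 115.] 603 0.0537 [array([ 549.9, -299.5]), np.float64(10.7)] [255. 231. 255.]
[193. 153.] 1239 0.0698 [array([ 540.1, -202.9]), np.float64(14.0)] [229. 255. 250.]
[277. 196.] 1096 0.0697 [array([ 491.6, -261.2]), np.float64(14.0)] [255. 255. 255.]
[298. 256.] 438 0.0509 [array([ 430.2, -267.1]), np.float64(10.4)] [255. 255. 255.]
t 1.85 pos [ 0.4879 -0.2606  0.2009] x-ang -12.02 zdir [-5.e-04 -0.e+00 -1.e+00] w 46.9 F [ 0.2 -1.4 -0.6]
 shift mm [2.3 1.  0.9] units [0.0031 0.0013 0.0012] rows>= 1.0
```

View pics/w1.png

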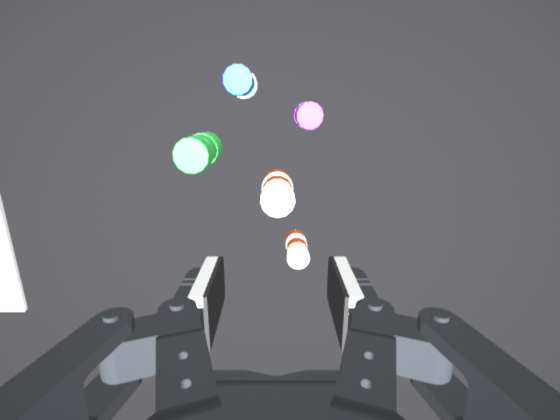

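The wrist view shows the amber cap at (277,196), which is world (491,-261), upright. The small amber is at (298,256), green at (193,153), blue cap at (238,79) and purple at (309,115). The jaws clear all of them. Descend and grip.

Call:
jog_arm(motion=[0.0043,0.0003,0.04,0,0,0,-0.1,0,0,0.04,0,0,0,-0.1,0,0,0.04,0,0,0,-0.1,0,0,0.04,0,0,0,-0.1,0,0,0.03,0,0,0,-0.1,0,0,0.022,0,0,0,-0.1,0,0,0,0,0,0,-0.1,0,0,0,0,0,0,1,0,0,0,0,0,0,1,0,0,0,0,0,0,1], newtons=40)

```text
time: 2.85
tool_pos: [0.4917, -0.2618, 0.0434]
tool_rot: [3.123, -0.33, 0.003]
ft_force: [0.0, 0.3, 5.1]
gripper_width: 0.32
```

Call:
jog_arm(motion=[0,0,0,0,0,0,1,0,0,0,0,0,0,1,0,0,0,0,0,0,1])

```text
time: 3.15
tool_pos: [0.4918, -0.2617, 0.0434]
tool_rot: [3.123, -0.329, 0.003]
ft_force: [-0.7, -2.3, 6.4]
gripper_width: 0.315
```

```bash
python3 - <<'E'
from h import *
to([.491,-.2615,.17])
E
```

```text
t 3.15 pos [ 0.4918 -0.2617  0.0434] x-ang -12.04 zdir [ 0.0016 -0.0012 -1.    ] w 26.8 F [-0.7 -2.3  6.4]
 shift mm [  -0.6    0.  -126.6] units [-0.0008  0.     -0.1688] rows>= 3.0
```

Call:
jog_arm(motion=[0,0,-0.02,0,0,0,1,0,0,-0.05,0,0,0,1,0,0,-0.05,0,0,0,1,0,0,-0.05,0,0,0,1])

```text
time: 3.55
tool_pos: [0.491, -0.2611, 0.1723]
tool_rot: [3.124, -0.329, 0.001]
ft_force: [1.0, 0.1, -0.6]
gripper_width: 0.316
```

Call:
jog_arm(motion=[-0.0114,-0.0428,0,0,0,0,1,-0.0114,-0.0428,0,0,0,0,1,-0.0114,-0.0428,0,0,0,0,1,-0.0114,-0.0428,0,0,0,0,1,-0.0114,-0.0428,0,0,0,0,1,-0.0114,-0.0428,0,0,0,0,1,-0.0114,-0.0428,0,0,0,0,1,-0.0114,-0.0428,0,0,0,0,1,-0.0114,-0.0428,0,0,0,0,1,-0.0114,-0.0428,0,0,0,0,1])

```text
time: 4.55
tool_pos: [0.4742, 0.0719, 0.1709]
tool_rot: [-3.124, 0.33, -0.002]
ft_force: [0.4, -0.5, -0.3]
gripper_width: 0.319
```

Call:
jog_arm(motion=[0,0,0,0,0,0,1,0,0,0,0,0,0,1])

```text
time: 4.75
tool_pos: [0.4745, 0.0709, 0.1705]
tool_rot: [-3.125, 0.327, -0.001]
ft_force: [-0.5, -0.0, -0.3]
gripper_width: 0.32
```

```bash
python3 - <<'E'
from h import *
s=manip.state(); p,d=snap('wrist','w2'); P=wcloud(d,s); ok=d>0
hsv=cv2.cvtColor(p,cv2.COLOR_RGB2HSV).astype(int); H,S,V=hsv[...,0],hsv[...,1],hsv[...,2]; Z=P[...,2]
f=lambda m:[np.round(v,1) for v in cv2.minAreaRect((P[m][:,:2]*1000).astype(np.float32))]
for nm,m in (('blue',ok&(H>95)&(H<128)&(S>120)&(Z>.022)&(Z<.032)),('plate',ok&(V>150)&(S<60)&(Z>.001)&(Z<.011)),('red',ok&((H<8)|(H>172))&(S>120)&(Z>.02)&(Z<.055)),('redtop',ok&((H<8)|(H>172))&(S>120)&(Z>.042)&(Z<.055)),('rail',ok&(Z>.009)&(Z<.016)&(V<110))):
    k,l,st,c=cv2.connectedComponentsWithStats(m.astype(np.uint8))
    for i in range(1,k):
        if st[i,4]>100: print(nm,c[i].round(),st[i,4],np.median(Z[l==i]).round(4),f(l==i))
to([.4754,.0953,.17])
E
```

```text
blue [135. 202.] 6304 0.0251 [array([495.8, 181.9]), array([174.2,  67. ]), np.float64(77.7)]
plate [217. 173.] 24036 0.0051 [array([508. , 147.1]), array([250.7, 150. ]), np.float64(78.1)]
plate [122. 151.] 6316 0.0051 [array([536.2, 190.2]), array([153.5,  37.5]), np.float64(78.7)]
red [214. 123.] 906 0.0445 [array([533.9, 106.5]), array([16.2, 52.9]), np.float64(78.1)]
redtop [212. 117.] 647 0.0449 [array([549.8, 103.2]), array([16.1, 20.4]), np.float64(78.1)]
rail [115. 117.] 4799 0.0111 [array([567.2, 187.5]), array([141.6,  23.1]), np.float64(78.4)]
rail [258. 116.] 1706 0.011 [array([543.1,  72.6]), array([52.5, 22.3]), np.float64(78.4)]
rail [141. 214.] 501 0.0129 [array([479. , 180.8]), array([165. ,  14.2]), np.float64(68.8)]
rail [451. 290.] 1047 0.0127 [array([349.3, -73.1]), array([36.3, 34.7]), np.float64(2.6)]
t 4.8 pos [0.4746 0.0703 0.1703] x-ang -12.01 zdir [ 7.e-04 -1.e-04 -1.e+00] w 26.7 F [-0.2 -1.5 -0.2]
 shift mm [ -4.4 -24.7   0.3] units [-0.0059 -0.0329  0.0004] rows>= 1.0
```

View pics/w2.png

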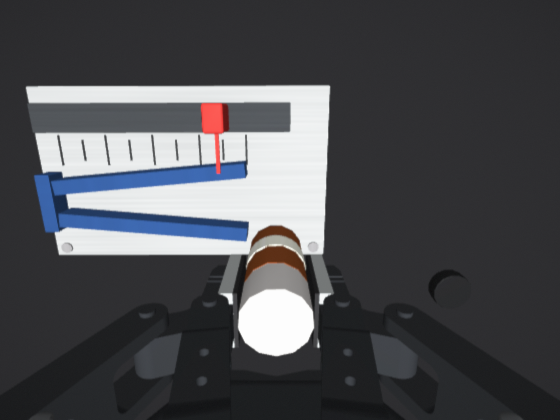

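The wrist view shows the gauge complete: pointer at (213,117), needle tip at (218,172), and the mouth between wall ends (244,170) and (247,231). The held vial is upright. The origin works out at (477.4, 97.5) mm with the slot at 78.1°, and the pointer at y≈20.5. Now I'll lower the vial at the mouth.

Call:
jog_arm(motion=[-0.0039,-0.0389,0,0,0,0,1,0,0,0.04,0,0,0,1,0,0,0.05,0,0,0,1,0,0,0.04,0,0,0,1,0,0,0.02,0,0,0,1,0,0,0.004,0,0,0,1,0,0,0,0,0,0,1])

```text
time: 5.5
tool_pos: [0.4783, 0.0992, 0.0549]
tool_rot: [-3.124, 0.331, -0.001]
ft_force: [-0.2, -1.0, -0.7]
gripper_width: 0.316
```

```bash
cat >> h.py <<'E'
O=np.array([.4774,.0975]); yh=np.array([.2062,.9785]); xh=np.array([.9785,-.2062])
def g(): 
    s=manip.state(); d=s['tool_pos'][:2]-O; f=s['ft_force']; print('gauge mm',(1000*d@xh).round(1),(1000*d@yh).round(1),'z',(1000*s['tool_pos'][2]).round(1),'Fx,Fy,Fz',(f[:2]@xh).round(1),(f[:2]@yh).round(1),f[2].round(1),'t',round(s['time'],2))
E
python3 -c "
from h import *
g();to([.4778,.0995,.0494])"
```

```text
gauge mm 0.5 1.8 z 54.9 Fx,Fy,Fz 0.0 -1.0 -0.7 t 5.5
t 5.5 pos [0.4783 0.0992 0.0549] x-ang -12.09 zdir [ 5.e-04  1.e-04 -1.e+00] w 26.9 F [-0.2 -1.  -0.7]
 shift mm [-0.5 -0.2  5.5] units [-0.0007 -0.0003  0.0074] rows>= 1.0
```

Call:
jog_arm(motion=[0,0,0.003,0,0,0,1,0,0,0.003,0,0,0,1,0,0,0.0012,0,0,0,1,0,0,0,0,0,0,1])

```text
time: 5.9
tool_pos: [0.4782, 0.0996, 0.0494]
tool_rot: [-3.124, 0.33, -0.002]
ft_force: [-0.8, -0.4, 4.7]
gripper_width: 0.319
```

```bash
python3 -c "
from h import *
g()"
```

```text
gauge mm 0.4 2.3 z 49.4 Fx,Fy,Fz -0.7 -0.5 4.7 t 5.9
```

Contact is about 5 N at z 49.4, so the vial is down on the plate. Now slide along the slot.

Call:
jog_arm(motion=[-0.0005,-0.01,0,0,0,0,1,0,-0.014,0,0,0,0,1,0,-0.014,0,0,0,0,1,0,-0.014,0,0,0,0,1,0,-0.014,0,0,0,0,1,0,-0.014,0,0,0,0,1,0,-0.014,0,0,0,0,1,0,0,0,0,0,0,1])

```text
time: 6.7
tool_pos: [0.4928, 0.1699, 0.0494]
tool_rot: [-3.123, 0.328, -0.002]
ft_force: [0.7, 3.3, 5.8]
gripper_width: 0.318
```

```bash
python3 -c "
from h import *
g()"
```

```text
gauge mm 0.1 74.1 z 49.4 Fx,Fy,Fz -0.0 3.3 5.8 t 6.7
```

Call:
jog_arm(motion=[0,-0.005,0,0,0,0,1,0,-0.005,0,0,0,0,1,0,-0.004,0,0,0,0,1,0,0,0,0,0,0,1])

```text
time: 7.1
tool_pos: [0.4948, 0.1792, 0.0494]
tool_rot: [3.124, -0.329, 0.002]
ft_force: [-0.3, -1.4, 6.6]
gripper_width: 0.316
```

```bash
python3 -c "
from h import *
g()"
```

```text
gauge mm 0.2 83.5 z 49.4 Fx,Fy,Fz -0.1 -1.4 6.6 t 7.1
```

Call:
jog_arm(motion=[0,-0.003,0,0,0,0,1,0,-0.0025,0,0,0,0,1,0,0,0,0,0,0,1])

```text
time: 7.4
tool_pos: [0.4955, 0.1829, 0.0494]
tool_rot: [3.124, -0.329, 0.001]
ft_force: [-1.5, -4.2, 8.0]
gripper_width: 0.317
```

```bash
python3 -c "
from h import *
g()"
```

```text
gauge mm 0.1 87.3 z 49.4 Fx,Fy,Fz -0.6 -4.4 8.0 t 7.4
```

Call:
jog_arm(motion=[0,-0.002,0,0,0,0,1,0,-0.002,0,0,0,0,1,0,0,0,0,0,0,1])

```text
time: 7.7
tool_pos: [0.4959, 0.1855, 0.0494]
tool_rot: [3.123, -0.329, 0.0]
ft_force: [-4.9, -7.6, 10.3]
gripper_width: 0.317
```

```bash
python3 -c "
from h import *
g()"
```

```text
gauge mm -0.0 89.9 z 49.4 Fx,Fy,Fz -3.2 -8.4 10.3 t 7.7
```

Call:
jog_arm(motion=[0,-0.0015,0,0,0,0,1,0,0,0,0,0,0,1])

```text
time: 7.9
tool_pos: [0.4961, 0.1861, 0.0494]
tool_rot: [3.122, -0.329, 0.0]
ft_force: [-6.3, -12.4, 12.3]
gripper_width: 0.32
```

```bash
python3 -c "
from h import *
g();to([0.4955,.1829,.0494])"
```

```text
gauge mm 0.0 90.6 z 49.4 Fx,Fy,Fz -3.6 -13.5 12.3 t 7.9
t 7.9 pos [0.4961 0.1861 0.0494] x-ang -12.04 zdir [-2.0e-04 -2.3e-03 -1.0e+00] w 27.2 F [ -6.3 -12.4  12.3]
 shift mm [ 0.1  3.3 -0. ] units [ 0.0001  0.0044 -0.    ] rows>= 1.0
```

Call:
jog_arm(motion=[0,-0.002,0,0,0,0,1,0,0,0,0,0,0,1])

```text
time: 8.1
tool_pos: [0.4963, 0.1871, 0.0494]
tool_rot: [3.121, -0.329, -0.0]
ft_force: [-8.0, -17.2, 15.2]
gripper_width: 0.318
```

```bash
python3 -c "
from h import *
g();to([0.4955,.1829,.0494])"
```

```text
gauge mm 0.0 91.6 z 49.4 Fx,Fy,Fz -4.3 -18.5 15.2 t 8.1
t 8.1 pos [0.4963 0.1871 0.0494] x-ang -12.04 zdir [-6.0e-04 -3.5e-03 -1.0e+00] w 27.1 F [ -8.  -17.2  15.2]
 shift mm [0.1 4.3 0. ] units [0.0001 0.0057 0.    ] rows>= 1.0
```

Force builds steadily (18 N) at y≈91, where the geometry puts the wedge (90.8). Release.

Call:
jog_arm(motion=[0,0,0,0,0,0,0.2,0,0,0,0,0,0,0,0,0,0,0,0,0,-0.1,0,0,0,0,0,0,-0.1])

```text
time: 8.5
tool_pos: [0.4963, 0.1886, 0.0485]
tool_rot: [-3.124, 0.329, 0.0]
ft_force: [0.0, 0.1, 0.4]
gripper_width: 0.553
```

Call:
jog_arm(motion=[0,0,-0.03,0,0,0,-0.1,0,0,-0.05,0,0,0,-0.1,0,0,-0.05,0,0,0,-0.1,0,0,-0.03,0,0,0,-0.1,0,0,0,0,0,0,-0.1,0,0,0,0,0,0,-0.1])

```text
time: 9.1
tool_pos: [0.4964, 0.1885, 0.1686]
tool_rot: [-3.124, 0.329, -0.001]
ft_force: [-0.1, 0.9, -0.4]
gripper_width: 0.553
```

```bash
cat > look.py <<'E'
from h import *
import sys
s=manip.state(); p,d=snap('wrist',sys.argv[1]); P=wcloud(d,s); ok=d>0; Z=P[...,2]
hsv=cv2.cvtColor(p,cv2.COLOR_RGB2HSV).astype(int); H,S,V=hsv[...,0],hsv[...,1],hsv[...,2]
red=((H<8)|(H>172))&(S>120)
G=lambda c:((np.array(c)/1000-O)@np.stack([xh,yh],1)*1000).round(1)
near=np.hypot(*((P[...,:2]-O-.09*yh).transpose(2,0,1)))<.06
for nm,m in (('plate',ok&(V>150)&(S<60)&(Z>.001)&(Z<.011)),('blue',ok&(H>95)&(H<128)&(S>120)&(Z>.022)&(Z<.032)),('redtop',ok&red&(Z>.042)&(Z<.055)),('needle',ok&red&(Z>.02)&(Z<.055)),('cap',ok&near&(Z>.071)&(Z<.083)&(S<60))):
    k,l,st,c=cv2.connectedComponentsWithStats(m.astype(np.uint8))
    for i in range(1,k):
        if st[i,4]>150:
            q=(P[l==i][:,:2]*1000).astype(np.float32); r=cv2.minAreaRect(q); e=cv2.minEnclosingCircle(q)
            print(nm,c[i].round(),st[i,4],'z',np.median(Z[l==i]).round(4),'gauge',G(r[0]),np.round(r[1],1),round(r[2],1),'circ',G(e[0]),round(e[1],1))
g()
E
python3 look.py w3
```

```text
plate [364. 171.] 22982 z 0.0049 gauge [19.6 54.1] [251.2 150.1] 78.1 circ [19.7 54.7] 145.0
plate [264. 148.] 6901 z 0.005 gauge [37.8 98.2] [163.8  42.7] 76.2 circ [41.6 98.4] 83.1
plate [233. 198.] 1127 z 0.0051 gauge [ -4.8 132.1] [60.2 20.4] 83.0 circ [ -1.4 132.4] 30.8
blue [261. 188.] 4530 z 0.025 gauge [ 2.7 86.4] [175.9  52.5] 81.2 circ [ 3.6 86.6] 90.6
blue [341. 228.] 1215 z 0.0249 gauge [-24.6  38. ] [76.3 12.5] 73.2 circ [-26.8  38.1] 38.2
redtop [376. 113.] 661 z 0.0447 gauge [69.4 20.8] [16.  20.2] 77.9 circ [69.5 21.3] 12.3
needle [372. 119.] 1011 z 0.0442 gauge [53.1 21.1] [16.4 53. ] 77.8 circ [53.4 21.5] 27.0
cap [278. 218.] 1202 z 0.0749 gauge [ 0.  91.8] [27.2 27.3] 37.9 circ [-0.1 91.8] 13.9
gauge mm -0.4 92.8 z 167.8 Fx,Fy,Fz 0.2 0.5 0.0 t 9.15
```

View pics/w3.png

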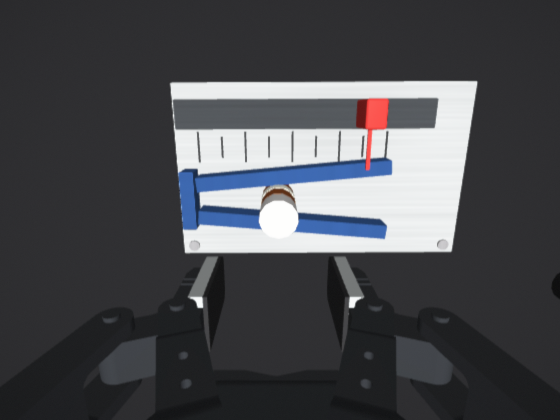

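The vial stands wedged with its cap at (278,218), gauge (0, 91.8), top at z 75 (70 above the plate reading), centred. The pointer at (374,113) reads y 20.8, so it needs to move 71.0 mm. Now grip the pointer.

Call:
jog_arm(motion=[0.031,0.032,0,0,0,0,-0.1,0.031,0.032,0,0,0,0,-0.1,0.031,0.032,0,0,0,0,-0.1,0,0,0,0,0,0,-0.1,0,0,0.05,0,0,0,-0.1,0,0,0.05,0,0,0,-0.1,0,0,0,0,0,0,-0.1])

```text
time: 9.85
tool_pos: [0.5465, 0.1033, 0.0878]
tool_rot: [3.122, -0.329, -0.014]
ft_force: [-0.4, -0.6, 0.2]
gripper_width: 0.549
```

```bash
python3 -c "
from h import *
g();to([0.5497,.1036,.032])"
```

```text
gauge mm 66.5 20.0 z 87.8 Fx,Fy,Fz -0.3 -0.7 0.2 t 9.85
t 9.85 pos [0.5465 0.1033 0.0878] x-ang -12.05 zdir [-0.0088 -0.0011 -1.    ] w 46.6 F [-0.4 -0.6  0.2]
 shift mm [ 3.5 -1.1 55.7] units [ 0.0047 -0.0015  0.0743] rows>= 2.0
```

Call:
jog_arm(motion=[0.0045,-0.0012,0.025,0,0,0,-0.1,0,0,0.025,0,0,0,-0.1,0,0,0.02,0,0,0,-0.1,0,0,0.004,0,0,0,-0.1,0,0,0,0,0,0,0.2,0,0,0,0,0,0,0.4,0,0,0,0,0,0,1,0,0,0,0,0,0,1,0,0,0,0,0,0,1], newtons=20)

```text
time: 10.75
tool_pos: [0.5536, 0.1037, 0.0393]
tool_rot: [-3.124, 0.33, -0.002]
ft_force: [-2.2, -0.0, 6.6]
gripper_width: 0.183
```

```bash
python3 -c "
from h import *
g();to([0.5497,.1036,.032])"; python3 look.py w4
```

```text
gauge mm 73.3 21.7 z 39.3 Fx,Fy,Fz -2.2 -0.5 6.6 t 10.75
t 10.75 pos [0.5536 0.1037 0.0393] x-ang -12.05 zdir [ 1.4e-03  2.0e-04 -1.0e+00] w 15.6 F [-2.2 -0.   6.6]
 shift mm [-3.8  0.9  7.3] units [-0.005   0.0011  0.0098] rows>= 1.0
plate [284. 244.] 17321 z 0.005 gauge [86.4 41. ] [243.   66.1] 65.0 circ [60.1 47.1] 121.5
plate [ 73. 310.] 6927 z 0.0052 gauge [ 36.1 129.7] [99.3 37.5] 78.6 circ [ 36.5 129.9] 52.2
plate [194. 296.] 839 z 0.0051 gauge [46.8 65.9] [25.6 16.1] 77.1 circ [49.2 65.8] 13.7
plate [410. 366.] 234 z 0.005 gauge [  1.6 -56.5] [23.6  5.6] 35.7 circ [  1.6 -56.4] 11.9
plate [279. 369.] 336 z 0.005 gauge [-0.7 22.2] [32.2  6.9] 84.6 circ [ 0.5 22.4] 16.2
blue [275. 355.] 1075 z 0.025 gauge [25.7 22.8] [29.  13.5] 83.2 circ [24.3 22.8] 15.1
blue [ 20. 372.] 1166 z 0.0249 gauge [ 19.1 155.2] [19.3 42.2] 20.4 circ [ 11.5 150.5] 21.1
blue [142. 365.] 232 z 0.0251 gauge [19.7 91.9] [ 5.4 18.2] 30.7 circ [19.8 92. ] 9.1
redtop [275. 297.] 1817 z 0.0449 gauge [70.4 22.3] [15.5 22.7] 77.7 circ [70.5 22.5] 13.6
needle [276. 292.] 2787 z 0.0444 gauge [51.9 22.3] [15.7 60. ] 78.2 circ [52.4 22.3] 30.5
gauge mm 73.3 21.8 z 39.4 Fx,Fy,Fz -1.0 -0.3 7.7 t 10.8
```

Call:
jog_arm(motion=[0,-0.008,0,0,0,0,1,0,-0.014,0,0,0,0,1,0,-0.014,0,0,0,0,1,0,-0.014,0,0,0,0,1,0,-0.014,0,0,0,0,1,0,-0.014,0,0,0,0,1,0,-0.01,0,0,0,0,1,0,-0.0055,0,0,0,0,1,0,0,0,0,0,0,1,0,0,0,0,0,0,1])

```text
time: 11.8
tool_pos: [0.568, 0.1728, 0.0393]
tool_rot: [-3.123, 0.329, -0.001]
ft_force: [-2.9, 2.6, 7.3]
gripper_width: 0.18
```

```bash
python3 -c "
from h import *
g()"
```

```text
gauge mm 73.2 92.4 z 39.3 Fx,Fy,Fz -3.4 2.0 7.3 t 11.8
```

Call:
jog_arm(motion=[0,0.0006,0,0,0,0,1,0,0,0,0,0,0,0.3,0,0,0,0,0,0,0.1,0,0,0,0,0,0,-0.1,0,0,0,0,0,0,-0.1])

```text
time: 12.3
tool_pos: [0.5676, 0.1717, 0.0381]
tool_rot: [3.124, -0.33, -0.0]
ft_force: [0.8, 0.8, 1.1]
gripper_width: 0.552
```

Call:
jog_arm(motion=[0,0,-0.03,0,0,0,-0.1,0,0,-0.05,0,0,0,-0.1,0,0,-0.05,0,0,0,-0.1,-0.045,0,-0.03,0,0,0,-0.1,-0.045,0,0,0,0,0,-0.1,0,0,0,0,0,0,-0.1,0,0,0,0,0,0,-0.1])

```text
time: 13.0
tool_pos: [0.5015, 0.186, 0.1584]
tool_rot: [-3.124, 0.329, -0.001]
ft_force: [0.9, 0.4, -0.7]
gripper_width: 0.55
```

```bash
python3 look.py w5; python3 -c "
from h import *
snap('scene','s5'); snap('side','d5')
p=np.load('pics/s5.npz')['p'][230:410,320:520]; q=np.load('pics/d5.npz')['p'][100:350,130:400]
cv2.imwrite('pics/c5.png',np.hstack([cv2.resize(p,(400,360)),cv2.resize(q,(389,360))])[:,:,::-1])"
```

```text
plate [362. 176.] 26680 z 0.0049 gauge [19.5 54.2] [251.  149.6] 78.0 circ [19.6 54.3] 144.6
plate [221. 158.] 4084 z 0.005 gauge [ 38.  137.7] [88.9 45.9] 70.6 circ [ 43.  137.8] 46.6
plate [230. 207.] 1129 z 0.0051 gauge [ -4.  132.7] [58.2 19.6] 80.5 circ [ -2.4 132.5] 29.8
blue [259. 197.] 4849 z 0.0249 gauge [ 2.8 86.7] [175.4  52.1] 81.3 circ [ 4.1 86.8] 90.3
blue [342. 238.] 1290 z 0.0249 gauge [-24.5  37.7] [76.  12.4] 73.4 circ [-25.9  37.9] 38.2
redtop [275. 122.] 717 z 0.0448 gauge [69.2 92.6] [15.5 21.1] 78.3 circ [69.5 92.5] 12.3
needle [275. 128.] 844 z 0.0446 gauge [52.5 92.5] [15.5 54.3] 78.1 circ [52.9 92.6] 27.6
cap [276. 230.] 1284 z 0.075 gauge [-0.1 91.6] [27.4 27.3] 5.6 circ [-0.3 91.7] 14.1
gauge mm 5.7 91.4 z 158.2 Fx,Fy,Fz 0.7 0.4 -0.0 t 13.05
```

View pics/w5.png

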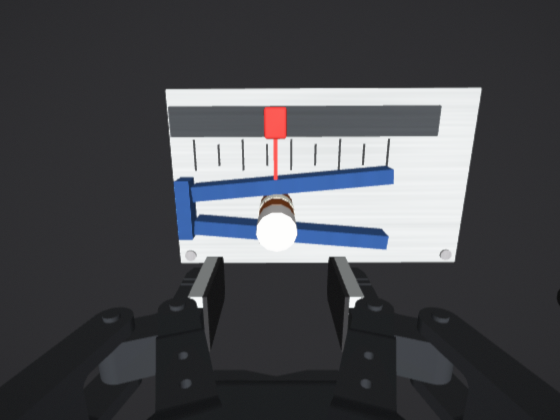

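View pics/c5.png

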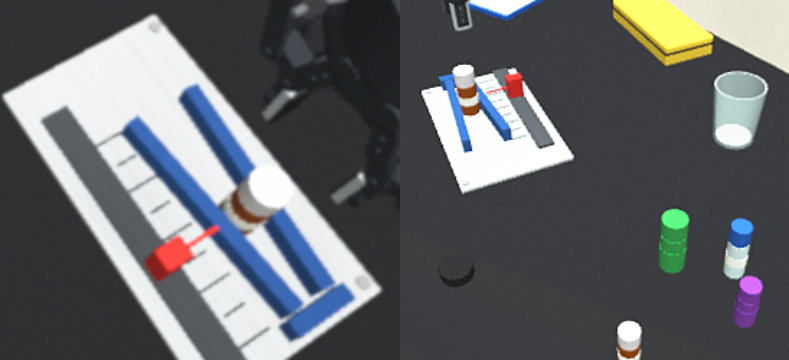

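Everything stands as wanted: vial cap at (276,230), needle at (275,150), gripper clear. The wrist view reads the pointer 92.5 against the vial 91.6. I'll cross-check that 0.9 mm gap and the bystanders with the fixed cameras, no new picture needed.

```bash
python3 - <<'E'
from h import *
for n,t in (('scene','s5'),('side','d5')):
    z=np.load(f'pics/{t}.npz'); p,d=z['p'],z['d']; P=cloud(n,d); Z=P[...,2]; ok=d>0
    hsv=cv2.cvtColor(p,cv2.COLOR_RGB2HSV).astype(int); H,S=hsv[...,0],hsv[...,1]
    D=P[...,:2]-O; gx=D@xh*1000; gy=D@yh*1000; near=ok&(abs(gx)<30)&(gy>60)&(gy<125)
    A=np.stack([gx,gy],-1).astype(np.float32)
    c=near&(Z>.072)&(Z<.085); r=ok&((H<8)|(H>172))&(S>120)&(Z>.043)&(Z<.052)&(gx>50)&(gx<90)&(gy>50)&(gy<130)
    print(n,'cap',cv2.minEnclosingCircle(A[c]),'ptr',cv2.minAreaRect(A[r]))
    b=ok&(H>100)&(H<125)&(S>120)&(Z>.05)&(Z<.08)&(np.hypot(P[...,0]-.585,P[...,1]+.252)<.03)
    print(' clear cap',cv2.minEnclosingCircle((P[b][:,:2]*1000).astype(np.float32)))
E
```

```text
scene cap ((-0.14205311238765717, 90.612548828125), 14.321260452270508) ptr ((70.35433959960938, 91.17070007324219), (15.571860313415527, 21.925203323364258), 89.4008560180664)
 clear cap ((585.6166381835938, -252.80718994140625), 11.591045379638672)
side cap ((-3.1531312465667725, 90.23735046386719), 14.666533470153809) ptr ((66.75457000732422, 89.69792938232422), (18.068708419799805, 22.10110092163086), 84.9908447265625)
 clear cap ((582.8261108398438, -252.1309356689453), 11.684051513671875)
```

The gap reads +0.9, +0.6 and -0.5 mm in the three cameras, so the pointer is level within measurement error. The clear vial hasn't moved. Handing in.

```bash
python3 -c "
from workcell import manip
print(manip.close_job(), manip.state()['time'])"
```

```text
the job is handed in; nothing more can be done
the job is handed in; nothing more can be done
```

The amber vial is wedged upright in the blue slot, and the red pointer is level with its middle. I handed the job in at about 13 s on the robot's clock; no verdict is reported.

- **Vial:** I stood the larger amber vial on the plate at the mouth of the slot. I then slid it along, down on the plate, until the push force reached about 18 N at gauge y ≈ 91 mm. The geometry predicts it should wedge at 90.8 mm. After release the wrist camera put it at y 91.6–91.8 mm, centred in the slot. Its top read z 75 mm, 70 mm above the plate as the cameras saw it. I did not measure its tilt separately; it looked upright in the pictures.
- **Pointer:** I gripped it and slid it to the vial, then released it. The three cameras disagree slightly on the remaining offset from the vial's middle: +0.9 mm (wrist), +0.6 mm (scene) and −0.5 mm (side). That is within calibration error, so I did not nudge it further.
- **Other checks:** The clear vial with the blue cap reads within 1 mm of its starting position. The gripper was raised clear of everything at hand-in. The highest wrist force I read was about 24 N.

When I gripped the pointer, the tool stopped about 7 mm higher than I had aimed. The grip still held.

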